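# Set the work-rest gap of a deburring wheel

### The arm

A 7-joint arm with a two-finger parallel gripper is mounted at the origin on the work surface. World frame = base frame: x ahead of the robot, y to its left, z up, the work surface at z = 0. Lengths are in m, angles in rad, forces in N, time in s.
With the tool pointing down it reaches from about 0.4 to 0.9 m from the base axis. Payload 5.5 kg.
Tool frame: the origin (TCP) lies midway between the tips of the shut fingers; the grasp point (between the pads) lies 19 mm behind it; z points along the fingers, y is the direction in which the jaws open and shut (so a half turn about z gives the same grasp; the last joint's range is limited). The gripper opens to 85 mm and grips with 20 to 120 N. Pads are 22 mm wide; open, the fingers measure 114 mm over their backs; the gripper's body (76 mm by 85 mm) begins 54 mm behind the grasp point. The pads swing forward as they close: fully open they stand 13 mm farther back than shut.
Start: joints at [-1.074, 0.501, -0.427, 1.55, 0.221, 1.138, -0.21], TCP at [0.151, 0.632, 0.231] pointing down, gripper open.
Joint ranges: [-2.88, 2.88], [-0.31, 2.03], [-1.54, 1.56], [0.2, 2.42], [-1.41, 4.55], [0.19, 2.02], [-2.57, 2.57]. Speed limits (rad/s): [2.57, 2.57, 3.14, 3.14, 3.14, 3.14, 3.14].

### API

Orientations are given as a unit quaternion [w, x, y, z].
In Python, from station import sensors, read_camera, bot gives the robot as it stands. The module is installed in compiled form; this text tells all that it offers.
- The arm moves only by the tool play_rows, never from a script. Its argument "plan" is a list of rows, each a list of 3 entries, a list of its own where there are three numbers: the shift along the tool's x, y, z in mm, then the turn, a rotation vector about the tool's x, y, z in degrees, then the finger opening in mm, from 0 to 85.4. A call has 1 to 8 rows; each row shifts and turns the commanded pose from where the row before left it, along the tool's axes as they then stand; what a row does not reach is not made up. A row lasts 1/10 s, in which the tool goes at most 50 mm and 8.59 degrees, less where a joint would pass 70% of its speed; a pose out of reach is approached as far as the arm can. A call with a gripper value outside its range is refused whole. The fingers move at their own pace and stop on an object; "grip_force" is the grip in N (left out, the last holds). Time passes only in rows, so rows that do not move let the fingers close. It gives the time, the measured TCP pose, the force and the opening at its end, in the units of the state.
- sensors.get_obs(): the state, without advancing time (a new reading comes with each control period).
- read_camera(name): name is "side" or "top"; returns a dict with "frame" (400x640x3 uint8, blue, green, red), "fx", "fy", "cx", "cy" (pixels), "distortion" ([k1, k2, p1, p2, k3] as OpenCV has them; the pictures are not rectified), "R" (3x3) and "t" (3): a world point X has camera coordinates R X + t. Camera axes: x right, y down, z forward; pixel columns grow to the right and rows downward; lengths in m; the calibration is good to about 2 mm. A picture is of the moment at which its call begins. There is no depth.
- bot.job_done(): hands the job in, once; it reports no verdict.
The state is a dict: "t": time; "joint_positions": joint angles; "dq": joint speeds; "joint_efforts": joint torques, N m; "tcp_pos": TCP position; "eef_rot": TCP orientation; "wrist_force": force on the tool from outside, world axes, zero at the start; "moment": the same for the moment, N m; "grip_width": opening from 0.0 (shut) to 1.0 (fully open).
Only numpy, scipy, OpenCV 4.12 (cv2) and the standard library are available. Lean on these libraries where they do the work, as an engineer would, in place of code of your own. Each camera call takes 0.05 s, during which the arm holds its last target.

### The job

Roll the knurled adjuster wheel with a fingertip until the work rest has closed up to the abrasive wheel so far that its pointer stands on the gauge mark, without running the rest into the wheel; then push the clamp lever over to its stop to lock the slide. Set the gap with the adjuster alone (rolled, not pinched), not by pushing on the rest, and leave the loose things lying where they are.

Things in the scene. Friction and masses are not known exactly. Their poses are not given: they have to be found in the camera images.
- deburrer: Bench deburring machine on a 12 thick steel base plate (375 deep, 435 wide), fixed; its place and turn vary. Origin: on the bench under it; +x points from the robot's side to the abrasive wheel, the way the work rest slides; +y left along the spindle; +z up. In this frame obstacles are a drum (x 17 to 153, y -130 to -230, 168 high) and bearing blocks (x 57 to 113, y 61 to 95 and -95 to -61, 135 high).
- wheel_front (a point): Point of the fixed abrasive wheel nearest to the work rest, level with the rest's top, 100 above the bench. The wheel is a grey upright disc, 125 across and 20 wide, its top 163 above the bench.
- adjuster_centre (a point): Centre, on its axis, of the knurled steel adjuster wheel left of the rest: 30 radius, 18 wide, upright, turning about this point's y axis (axes as the machine's). Only the top 10 of its rim shows, through a slot in a dark sheet guard (84 long in x, 28 wide in y, centred on this point, its top 20 above this point). The crest is 30 above this point, 82 above the bench.
- adjuster (a joint): Turn of the adjuster wheel in rad, 0 to 3.4. It grows as its top is rolled towards the abrasive wheel (machine +x) and drives the rest the same way, 10 mm per rad (3 mm at the rim moves the rest 1 mm). It turns stiffly (about 2 N at the rim), stays where it is left and can be rolled back; a fingertip pressed on the crest with 5 to 15 N and moved along x rolls it with little slip.
- work_rest: Sliding work rest: a flat steel table (75 deep, 80 wide, top 100 above the bench) on a carriage in front of the abrasive wheel. Origin: the machine's origin when fully withdrawn, moving in machine +x with the rest. Its front edge is 34 mm from the wheel when withdrawn, 4 mm with the pointer on the mark; it touches the wheel 4 mm beyond the mark.
- pointer_tip (a point): Tip of the black pointer, 3 wide, that sticks out to the left from the work rest's carriage over the gauge plate; moves with the rest. Axes as the machine's.
- gauge_mark (a point): The gauge mark: one black line, 3 wide, engraved across the bright aluminium gauge plate between the work rest and the adjuster's guard. This point is its middle, 66 above the bench. The pointer is on the mark when pointer tip and mark have the same x in the machine's frame.
- clamp_lever (a joint): Turn of the black clamp lever in rad, 0 to 1.3, about a vertical axis: 0 = open, its handle points away from the abrasive wheel (machine -x); it grows as the handle swings to the right (to machine -y), counter-clockwise from above; 1.3 = its stop, clamped. It stays where it is left and takes about 2 N at its end.
- lever_pivot (a point): Point on the vertical axis of the clamp lever, at the handle's height, 87 above the bench, right of the work rest's bed. Axes as the machine's.
- lever_end (a point): Middle of the round outer end of the clamp lever's handle, 66 out from the pivot axis and 88 above the bench. The handle is a level round bar 15 across, from 32 to 66 out, with 65 of free space under its outer part. This point's -x axis points outward along the handle.
- bracket_1_c (a point): Bystander, to be left alone: small aluminium angle bracket, 50 x 32 x 30, lying on the machine's base plate; a point on it.
- oiler_c (a point): Bystander, to be left alone: small clear oil bottle with a spout, 34 across, 80 high, standing on the base plate left of the adjuster wheel; a point on it.
- hex_key_c (a point): Bystander, to be left alone: bent hex key, 103 x 36, 8 thick, lying on the base plate; a point on it.
- bracket_2_c (a point): Bystander, to be left alone: second aluminium angle bracket, 50 x 32 x 30, lying on the bench to the right; a point on it.
- brush_grip (a point): Bystander, to be left alone: bench brush, 200 long, lying on the bench to the left; a point on it.
- wrench_grip (a point): Bystander, to be left alone: open-ended wrench, 180 long, lying on the bench to the right; a point on it.
- grease: Bystander, to be left alone: grey jar with a steel cap, 70 across, 60 high, standing on the bench to the left; origin under its centre.

How it is judged:
On the way, in this order (a step that is already met when the one before it is completed fails the run):
1. the pointer stands on the gauge mark (within 2 mm) and rests there, the clamp lever still open (x of pointer_tip in the frame of gauge_mark between -0.002 and 0.002 m and value of joint clamp_lever below 0.5 rad and linear speed of work_rest below 0.002 m/s), for 0.4 s.
2. the clamp lever is pushed over to its stop (x of pointer_tip in the frame of gauge_mark between -0.002 and 0.002 m and value of joint clamp_lever above 1.18 rad), for 0.2 s.
At the end, for the whole second after the job is handed in: The pointer is within 2 mm of the gauge mark along the slide, at rest, and the clamp lever is within 0.12 rad of its stop (all of step 2 and linear speed of work_rest below 0.002 m/s); the robot touches nothing.
It fails at once if the work rest is run into the abrasive wheel (more than 3.5 mm past the mark) (x of pointer_tip in the frame of gauge_mark above 0.0035 m).
It fails at once if the work rest itself is pushed (more than 3 N) (contact force between any of the fingers, the arm and work_rest above 3 N).
It fails at once if the adjuster wheel is pinched by its two faces (contact force between the fingers and adjuster_c1 above 0.5 N and contact force between the fingers and adjuster_c2 above 0.5 N).
It fails at once if a loose thing is moved more than 20 mm or lifted (distance of any of bracket_1_c, oiler_c, hex_key_c, bracket_2_c, brush_grip, wrench_grip, grease from where it was at the start of the episode above 0.02 m).
It also fails if it takes over 58 s, if anything falls off the work surface, if the arm or the gripper's body presses on something with over 40 N, if the wrist force passes 120 N, or if a joint passes its speed limit or range.

## Working session

There is one attempt and no reset: what is moved stays moved. The work goes in short steps, Python scripts to look and compute and a tool call to move; the robot and the scene stay as the last step left them, time stands still between calls to the robot, and variables do not carry over. Pictures are saved under pics/ and viewed, and the job is handed in when it is done.

Besides the shell and the picture viewer there is one more tool, called as name(argument=value, ...) on one line, values as JSON. play_rows: Moves the arm, as the interface text tells. Its arguments: {"type":"object","properties":{"plan":{"type":"array"},"grip_force":{"type":"number"}},"required":["plan"]}

```bash
mkdir -p pics; cat > h.py <<'E'
import numpy as np, cv2
from station import sensors, read_camera, bot
def snap(name, fn):
    c=read_camera(name); cv2.imwrite(fn,c["frame"]); 
    return c
E
python3 - <<'E'
from h import *
import pickle
for n in("side","top"):
    c=snap(n,f"pics/{n}0.png"); pickle.dump(c,open(f"{n}0.pkl","wb"))
    R=np.array(c["R"]);t=np.array(c["t"]);print(n,-R.T@t,c["fx"],c["distortion"],R.round(3).tolist())
print(sensors.get_obs())
E
```

```text
side [-0.01027885 -0.79629543  1.09607623] 482.4993247766765 [-0.1491166  0.         0.         0.         0.       ] [[0.831, -0.557, -0.012], [-0.407, -0.593, -0.695], [0.38, 0.582, -0.719]]
top [ 0.33042328 -0.00520476  1.16052509] 418.13003530270515 [0.02304022 0.         0.         0.         0.        ] [[-0.01, -1.0, 0.014], [-0.983, 0.008, -0.182], [0.182, -0.015, -0.983]]
{'t': 0.1, 'joint_positions': array([-1.07381553,  0.50176267, -0.42677509,  1.55133233,  0.22078355,
        1.13829195, -0.21032793]), 'dq': array([-2.37024685e-05, -1.71186438e-03, -5.12013153e-04, -2.22456799e-03,
        2.19834793e-03,  8.90785677e-04, -4.40862429e-04]), 'joint_efforts': array([-1.23886974e-02, -5.70804155e+01, -5.83896205e+00, -2.81740630e+01,
        1.04555686e-02,  5.66983232e-03,  7.37807341e-06]), 'tcp_pos': array([0.15048621, 0.63170583, 0.23036027]), 'eef_rot': array([-1.34719845e-04,  1.16633061e-01,  9.93174690e-01, -8.64004821e-04]), 'wrist_force': array([-0.95528471, -0.73617728,  0.01485654]), 'moment': array([ 0.0308491 ,  0.06487786, -0.01344937]), 'grip_width': 1.002088869808585}
```

View pics/side0.png

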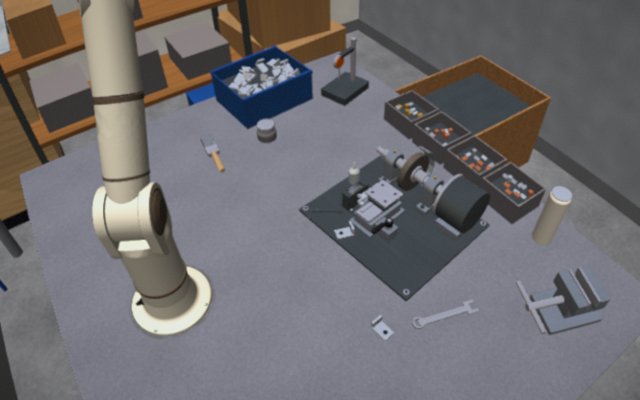

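View pics/top0.png

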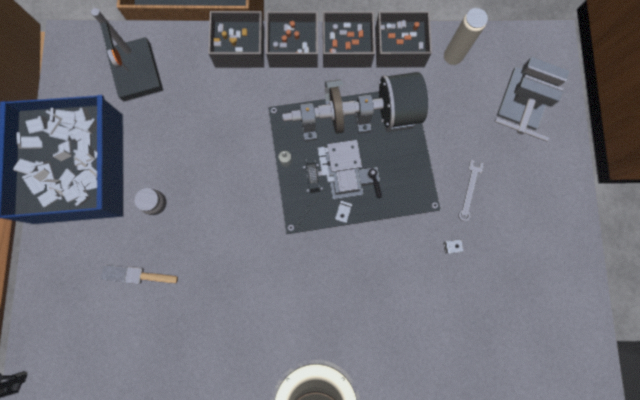

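```bash
python3 - <<'E'
import cv2
a=cv2.imread("pics/top0.png")[125:225,265:398]; cv2.imwrite("pics/topc.png",cv2.resize(a,None,fx=6,fy=6,interpolation=cv2.INTER_CUBIC))
a=cv2.imread("pics/side0.png")[150:250,320:450]; cv2.imwrite("pics/sidec.png",cv2.resize(a,None,fx=6,fy=6,interpolation=cv2.INTER_CUBIC))
E
```

```text
(no output)
```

View pics/topc.png

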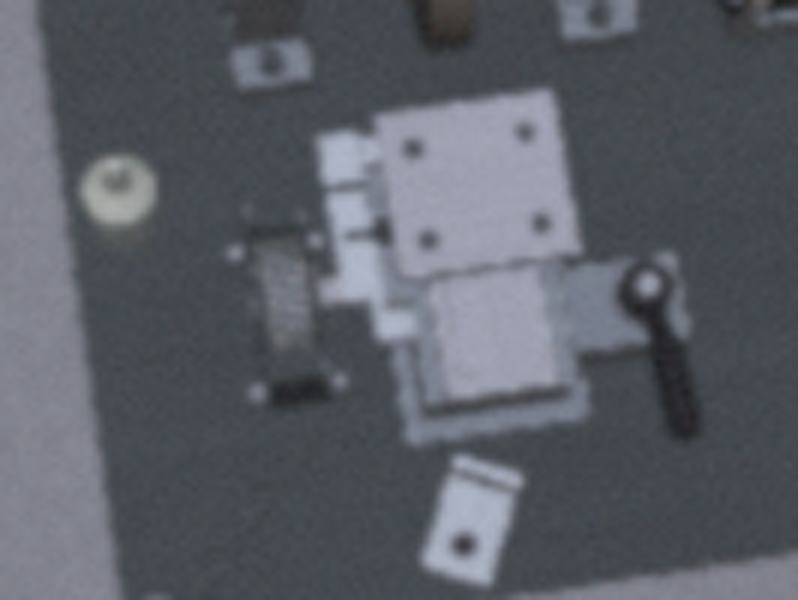

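View pics/sidec.png

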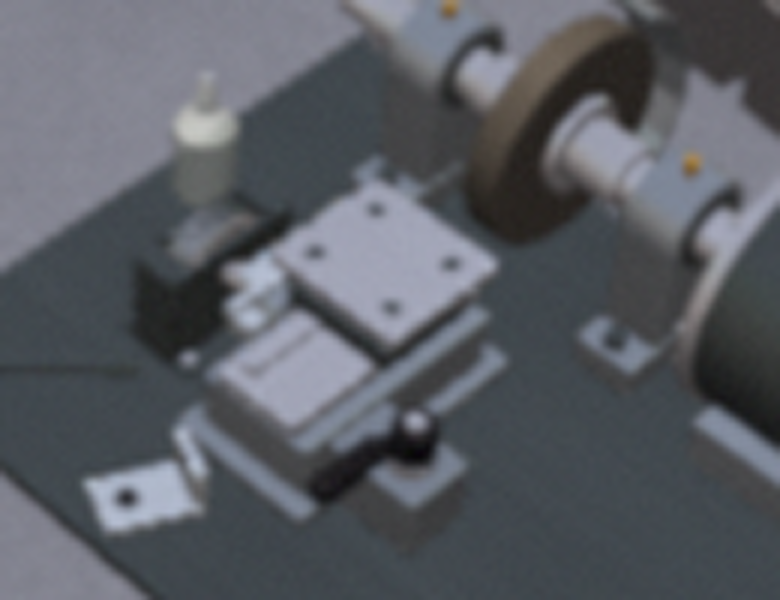

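```bash
cat >> h.py <<'E'
import pickle
def ray(c,u,v):
    K=np.array([[c["fx"],0,c["cx"]],[0,c["fy"],c["cy"]],[0,0,1]])
    p=cv2.undistortPoints(np.array([[[u,v]]],float),K,np.array(c["distortion"]))[0,0]
    R=np.array(c["R"]);t=np.array(c["t"]);return -R.T@t, R.T@np.array([p[0],p[1],1])
def onz(c,u,v,z):
    o,d=ray(c,u,v); return o+d*(z-o[2])/d[2]
def crop(u,v,x0,y0,s): return (u+.5)/s-.5+x0,(v+.5)/s-.5+y0
def proj(c,X):
    K=np.array([[c["fx"],0,c["cx"]],[0,c["fy"],c["cy"]],[0,0,1]])
    return cv2.projectPoints(np.array(X,float).reshape(-1,3),cv2.Rodrigues(np.array(c["R"]))[0],np.array(c["t"]),K,np.array(c["distortion"]))[0][:,0]
E
python3 - <<'E'
from h import *
T=pickle.load(open("top0.pkl","rb"));S=pickle.load(open("side0.pkl","rb"))
tp=lambda u,v,z:onz(T,*crop(u,v,265,125,6),z)
sd=lambda u,v,z:onz(S,*crop(u,v,320,150,6),z)
P={k:tp(*v) for k,v in dict(t1=(372,115,.1),t2=(553,90,.1),t3=(580,248,.1),t4=(400,277,.1),mark=(347,185,.066),ptr=(365,235,.068),adj=(287,296,.080),piv=(648,283,.1),lend=(686,432,.09)).items()}
Q={k:sd(*v) for k,v in dict(t1=(375,180,.1),t2=(498,266,.1),t3=(390,352,.1),t4=(270,245,.1),piv=(415,420,.1),lend=(322,488,.088)).items()}
for k in P: print(k,P[k].round(4),Q.get(k,np.zeros(3)).round(4))
c=np.mean([P[f"t{i}"] for i in(1,2,3,4)],0);print(c)
for a,b in((3,2),(4,1),(1,2),(4,3)):
  d=P[f"t{b}"]-P[f"t{a}"];print(a,b,np.linalg.norm(d),np.degrees(np.arctan2(d[1],d[0])))
# plate corners top
for p in((270,106),(288,232),(438,209),(425,88)): print(onz(T,*p,.012).round(4))
E
```

```text
t1 [ 0.6768 -0.035   0.1   ] [ 0.6694 -0.0357  0.1   ]
t2 [ 0.6878 -0.1151  0.1   ] [ 0.6818 -0.115   0.1   ]
t3 [ 0.6157 -0.1251  0.1   ] [ 0.605  -0.1291  0.1   ]
t4 [ 0.6031 -0.0463  0.1   ] [ 0.6004 -0.0422  0.1   ]
mark [ 0.6549 -0.0242  0.066 ] [0. 0. 0.]
ptr [ 0.6309 -0.032   0.068 ] [0. 0. 0.]
adj [0.6    0.0031 0.08  ] [0. 0. 0.]
piv [ 0.5997 -0.1544  0.1   ] [ 0.5886 -0.1682  0.1   ]
lend [ 0.5354 -0.1702  0.09  ] [ 0.5361 -0.1685  0.088 ]
[ 0.64583203 -0.08036423  0.1       ]
3 2 0.07281556355323002 7.90279164777648
4 1 0.07446666470367569 8.733119358271603
1 2 0.08089786384187349 -82.16856217419671
4 3 0.07983357524831183 -80.99007725272861
[0.8206 0.1256 0.012 ]
[0.453  0.0718 0.012 ]
[ 0.5138 -0.3458  0.012 ]
[ 0.8743 -0.3289  0.012 ]
```

```bash
cat >> h.py <<'E'
def avg(name,n):
    s=0
    for _ in range(n):
        c=read_camera(name); s=s+c["frame"].astype(float)
    c["frame"]=s/n; return c
def big(c,x0,y0,w,h,s,fn):
    a=c["frame"][y0:y0+h,x0:x0+w].astype(np.float32)
    cv2.imwrite(fn,np.clip(cv2.resize(a,None,fx=s,fy=s,interpolation=cv2.INTER_CUBIC),0,255).astype(np.uint8))
E
python3 - <<'E'
from h import *
for n in("side","top"):
    pickle.dump(avg(n,8),open(f"{n}a.pkl","wb"))
T=pickle.load(open("topa.pkl","rb"));S=pickle.load(open("sidea.pkl","rb"))
big(T,300,138,50,50,12,"pics/ta.png"); big(S,335,175,50,50,12,"pics/sa.png")
E
```

```text
(no output)
```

View pics/ta.png

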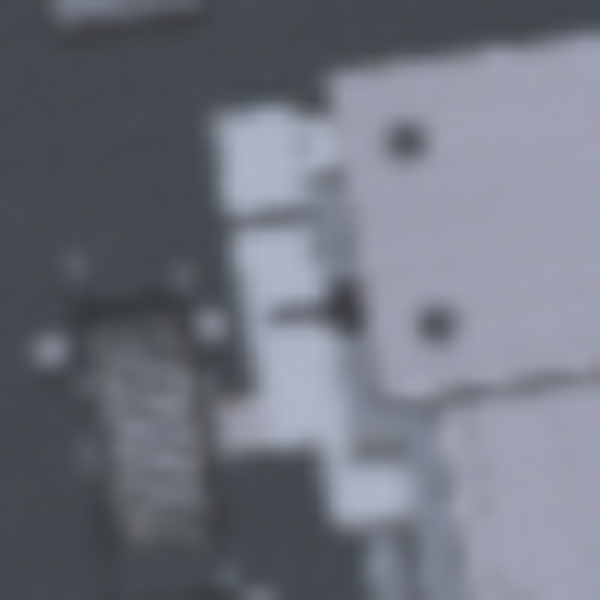

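View pics/sa.png

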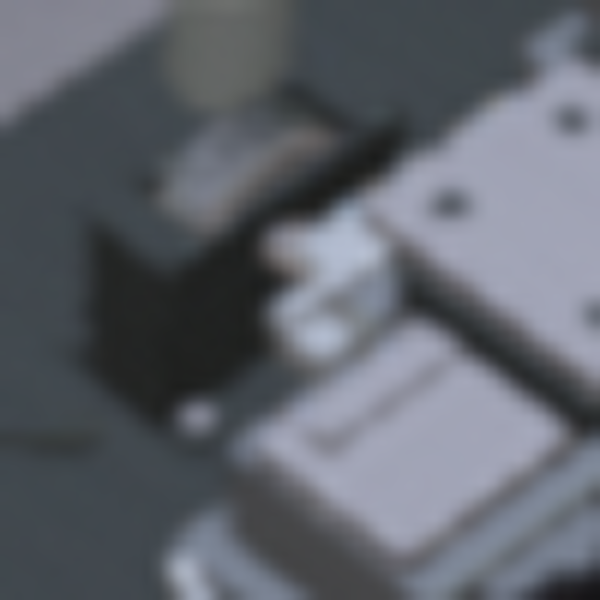

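```bash
python3 - <<'E'
from h import *
T=pickle.load(open("topa.pkl","rb"));S=pickle.load(open("sidea.pkl","rb"))
big(T,285,75,100,75,8,"pics/tw.png")
big(T,310,135,85,75,9,"pics/tt.png")
tp=lambda u,v,z:onz(T,*crop(u,v,300,138,12),z)
a=np.radians(8.3);ex=np.array([np.cos(a),np.sin(a),0])
for z in(.066,.068,.070,.072): print(z,(tp(290,213,.066)-tp(290,314,z))@ex)
print(tp(270,215,.066),tp(275,318,.068),tp(158,430,.081))
E
```

```text
0.066 0.023320261657715485
0.068 0.023859045452222973
0.07 0.02439782924673047
0.072 0.024936613041238075
[ 0.65481029 -0.02318302  0.066     ] [ 0.63018853 -0.02402966  0.068     ] [0.60118784 0.00235502 0.081     ]
```

View pics/tw.png

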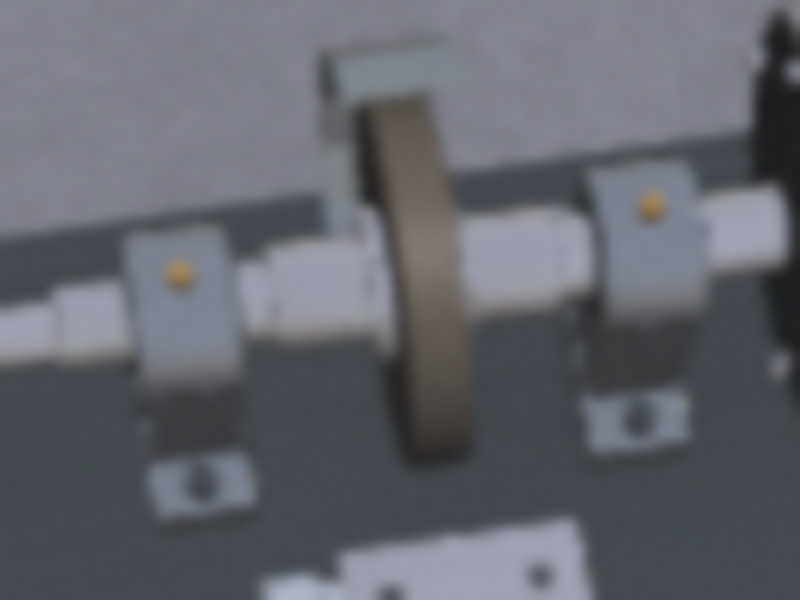

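View pics/tt.png

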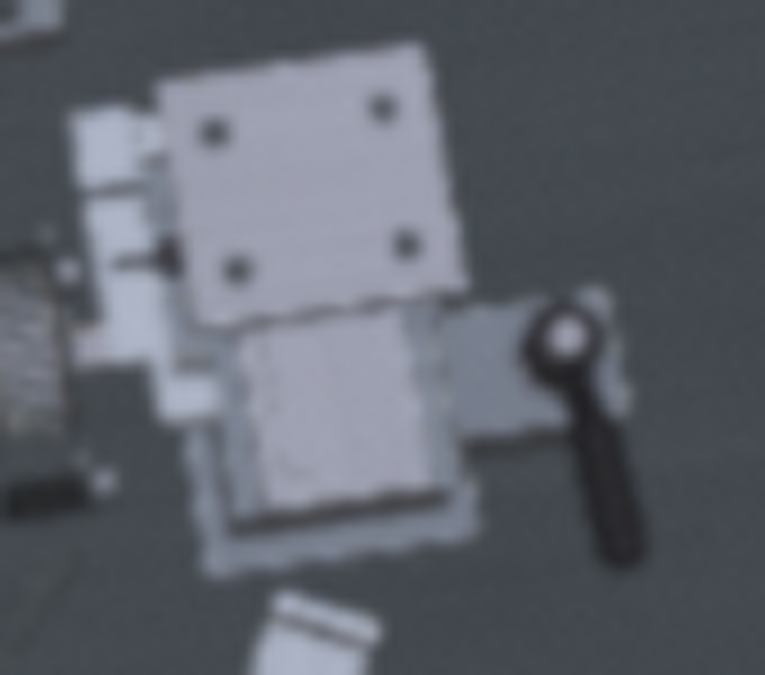

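```bash
python3 - <<'E'
from h import *
T=pickle.load(open("topa.pkl","rb"))
t=lambda u,v,z:onz(T,*crop(u,v,310,135,9),z)
c=[t(158,82,.1),t(425,42,.1),t(467,290,.1),t(198,326,.1)]
h=[t(214,132,.1),t(382,108,.1),t(406,245,.1),t(237,269,.1)]
for q in(c,h):
  print([np.linalg.norm(q[i]-q[(i+1)%4]).round(4) for i in range(4)],[np.degrees(np.arctan2(*(q[j]-q[i])[[1,0]])).round(2) for i,j in((3,0),(2,1))],[np.degrees(np.arctan2(*(q[j]-q[i])[[1,0]])).round(2)+90 for i,j in((0,1),(3,2))],np.mean(q,0))
a=np.radians(8.3);ex=np.array([np.cos(a),np.sin(a),0]);ey=np.array([-ex[1],ex[0],0])
cen=np.mean(c,0)
print("front edge",(c[0]@ex+c[1]@ex)/2,"cen+37.5",cen@ex+.0375,np.mean(h,0)@ex+.0375)
u,v=crop(438,462,285,75,8)
o,d=ray(T,u,v)
# tangent: in plane (ex,z)
best=None
p=np.array([o@ex,o[2]]);dd=np.array([d@ex,d[2]]);dd/=np.linalg.norm(dd)
n=np.array([-dd[1],dd[0]]);n*=np.sign(n[0])
# centre = point on line + n*r with z=.1005 ; line p+s dd
s=(.1005-.0625*n[1]-p[1])/dd[1]
print("wheel front",(p+s*dd+.0625*n)[0]-.0625, "y",(onz(T,u,v,.09)@ey),"cen y",cen@ey)
for nme,(x,y,z) in dict(piv=(568,335,.1),end=(624,552,.088),carr1=(248,350,.09),carr2=(268,505,.09),carr3=(430,487,.09),bed1=(210,575,.02),bed2=(475,538,.02)).items():
  q=t(x,y,z)-cen; print(nme,t(x,y,z).round(4),(q@ex).round(4),(q@ey).round(4))
E
```

```text
[np.float64(0.0797), np.float64(0.0762), np.float64(0.0792), np.float64(0.0747)] [np.float64(8.24), np.float64(7.82)] [np.float64(8.510000000000005), np.float64(7.439999999999998)] [ 0.64553409 -0.08104982  0.1       ]
[np.float64(0.05), np.float64(0.0421), np.float64(0.0499), np.float64(0.042)] [np.float64(8.33), np.float64(8.27)] [np.float64(8.069999999999993), np.float64(7.939999999999998)] [ 0.64432386 -0.08036192  0.1       ]
front edge 0.6647816614990891 cen+37.5 0.6645725857243338 0.6634743333732319
wheel front 0.6942402728247923 y -0.17182114681701197 cen y -0.17338773769835342
piv [ 0.5996 -0.1546  0.1   ] -0.056 -0.0661
end [ 0.5376 -0.1705  0.088 ] -0.1197 -0.0729
carr1 [ 0.5983 -0.062   0.09  ] -0.044 0.0257
carr2 [ 0.5519 -0.067   0.09  ] -0.0906 0.0274
carr3 [ 0.5569 -0.1143  0.09  ] -0.0925 -0.0201
bed1 [ 0.5445 -0.0528  0.02  ] -0.0959 0.0425
bed2 [ 0.5555 -0.135   0.02  ] -0.0969 -0.0404
```

```bash
cat > plan.py <<'E'
import numpy as np
def plan(p0,phi0,p1,phi1,n):
    dx,dy,dz=[(b-a)/n*1000 for a,b in zip(p0,p1)]; dp=(phi1-phi0)/n; out=[]
    for i in range(n):
        f=np.radians(phi0+dp*i)
        out.append([[round(-dx*np.sin(f)+dy*np.cos(f),1),round(dx*np.cos(f)+dy*np.sin(f),1),round(-dz,1)],[0,0,round(-dp,2)],0])
    return out
E
python3 -c "
from plan import *
for r in plan((.1505,.6317,.2304),76.6,(.591,.001,.2304),8.2,16): print(r)"
```

```text
[[np.float64(-35.9), np.float64(-32.0), -0.0], [0, 0, 4.27], 0]
[[np.float64(-38.2), np.float64(-29.2), -0.0], [0, 0, 4.27], 0]
[[np.float64(-40.3), np.float64(-26.3), -0.0], [0, 0, 4.27], 0]
[[np.float64(-42.1), np.float64(-23.2), -0.0], [0, 0, 4.27], 0]
[[np.float64(-43.7), np.float64(-20.0), -0.0], [0, 0, 4.27], 0]
[[np.float64(-45.1), np.float64(-16.7), -0.0], [0, 0, 4.27], 0]
[[np.float64(-46.2), np.float64(-13.3), -0.0], [0, 0, 4.27], 0]
[[np.float64(-47.1), np.float64(-9.8), -0.0], [0, 0, 4.27], 0]
[[np.float64(-47.7), np.float64(-6.2), -0.0], [0, 0, 4.27], 0]
[[np.float64(-48.0), np.float64(-2.7), -0.0], [0, 0, 4.27], 0]
[[np.float64(-48.1), np.float64(0.9), -0.0], [0, 0, 4.27], 0]
[[np.float64(-47.9), np.float64(4.5), -0.0], [0, 0, 4.27], 0]
[[np.float64(-47.4), np.float64(8.0), -0.0], [0, 0, 4.27], 0]
[[np.float64(-46.7), np.float64(11.6), -0.0], [0, 0, 4.27], 0]
[[np.float64(-45.7), np.float64(15.0), -0.0], [0, 0, 4.27], 0]
[[np.float64(-44.4), np.float64(18.4), -0.0], [0, 0, 4.27], 0]
```

play_rows(plan=[[[-36,-32,0],[0,0,4.3],0],[[-38,-29,0],[0,0,4.3],0],[[-40,-26,0],[0,0,4.3],0],[[-42,-23,0],[0,0,4.3],0],[[-44,-20,0],[0,0,4.3],0],[[-45,-17,0],[0,0,4.3],0],[[-46,-13,0],[0,0,4.3],0],[[-47,-10,0],[0,0,4.3],0]])

```text
t: 1.7
tcp_pos: [0.3709, 0.3158, 0.2318]
eef_rot: [0.0, 0.406, 0.914, 0.001]
wrist_force: [0.5, 1.2, 0.7]
grip_width: 0.001
```

play_rows(plan=[[[-48,-6,0],[0,0,4.3],0],[[-48,-3,0],[0,0,4.3],0],[[-48,1,0],[0,0,4.3],0],[[-48,5,0],[0,0,4.3],0],[[-47,8,0],[0,0,4.3],0],[[-46,11,10],[0,0,4.3],0],[[-45,15,20],[0,0,4.3],0],[[0,0,0],[0,0,0],0]])

```text
t: 2.5
tcp_pos: [0.5614, 0.0349, 0.1996]
eef_rot: [0.001, 0.633, 0.774, -0.002]
wrist_force: [-1.1, -0.1, -0.6]
grip_width: 0.003
```

```bash
cat >> h.py <<'E'
from scipy.spatial.transform import Rotation as Ro
TH=np.radians(8.2); EX=np.array([np.cos(TH),np.sin(TH),0]);EY=np.array([-EX[1],EX[0],0])
ADJ=np.array([.6012,.0024,.082])
def tool(): 
    o=sensors.get_obs(); q=o["eef_rot"]; R=Ro.from_quat([q[1],q[2],q[3],q[0]]).as_matrix(); return o,np.array(o["tcp_pos"]),R
def delta(target,ang=None):
    o,p,R=tool(); print("t",round(o["t"],2),"pos",p.round(4),"F",o["wrist_force"].round(1),"phi",np.degrees(np.arctan2(R[1,1],R[0,1])).round(2),"tilt",np.degrees(np.arccos(-R[2,2])).round(2))
    print("tool shift mm",(R.T@(np.array(target)-p)*1000).round(1))
    a=p-ADJ; print("mach rel adj mm",(np.array([a@EX,a@EY,a[2]])*1000).round(1))
E
python3 -c "
from h import *
delta(ADJ-.010*EX+[0,0,.03])"
```

```text
t 2.5 pos [0.5614 0.0349 0.1996] F [-1.1 -0.1 -0.6] phi 11.44 tilt 0.28
tool shift mm [-38.8  22.8  87.7]
mach rel adj mm [-34.7  37.8 117.6]
```

play_rows(plan=[[[-39,23,20],[0,0,3.2],0],[[0,0,35],[0,0,0],0],[[0,0,20],[0,0,0],0],[[0,0,0],[0,0,0],0],[[0,0,0],[0,0,0],0]])

```text
t: 3.0
tcp_pos: [0.5906, 0.0103, 0.1271]
eef_rot: [-0.0, 0.65, 0.76, -0.0]
wrist_force: [-0.6, -0.4, 0.9]
grip_width: -0.001
```

```bash
python3 -c "
from h import *
delta(ADJ-.010*EX)
T=avg('top',1);S=avg('side',1);big(T,265,125,110,80,6,'pics/t1.png');big(S,320,130,110,90,6,'pics/s1.png')"
```

```text
t 3.0 pos [0.5906 0.0103 0.1271] F [-0.6 -0.4  0.9] phi 8.96 tilt 0.04
tool shift mm [-9.4 -0.8 45.1]
mach rel adj mm [-9.3  9.4 45.1]
```

View pics/s1.png

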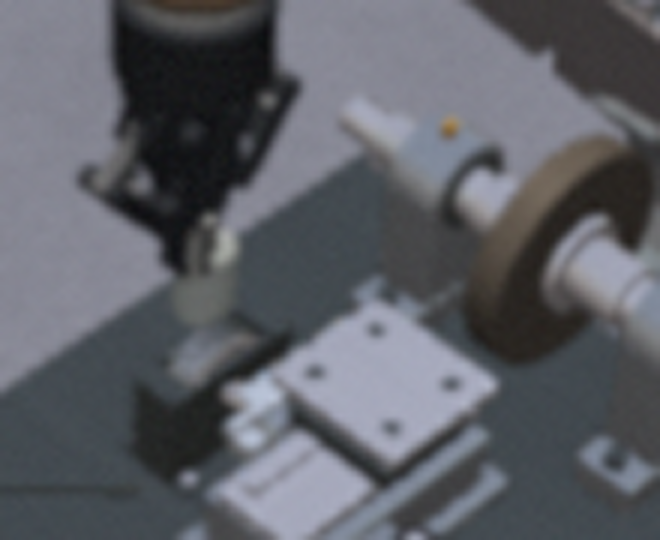

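View pics/t1.png

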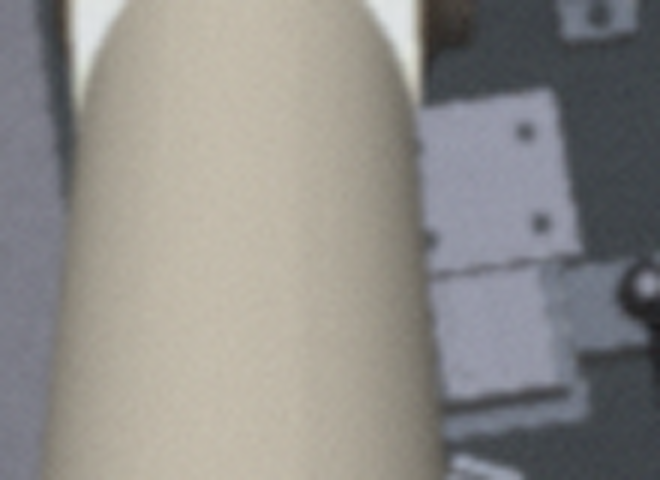

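```bash
python3 -c "
from h import *
S=pickle.load(open('sidea.pkl','rb'));T=pickle.load(open('topa.pkl','rb'))
for X in ([.5906,.0103,.1271],ADJ): print((proj(S,X)[0]-[320,130])*6)
print(onz(T,*crop(118,175,265,125,6),.09))
"
```

```text
[188.32750454 267.20763333]
[213.35522339 333.82209526]
[0.65299471 0.07744129 0.09      ]
```

play_rows(plan=[[[-9.4,-1.5,20],[0,0,0.8],0],[[0,0,18],[0,0,0],0],[[0,0,2],[0,0,0],0],[[0,0,1],[0,0,0],0],[[0,0,1],[0,0,0],0],[[0,0,1],[0,0,0],0]])

```text
t: 3.7
tcp_pos: [0.5917, 0.0006, 0.0851]
eef_rot: [0.001, 0.655, 0.755, 0.001]
wrist_force: [0.0, -0.0, 0.3]
grip_width: 0.002
```

```bash
python3 -c "
from h import *
delta(ADJ-.010*EX)"
```

```text
t 3.7 pos [0.5917 0.0006 0.0851] F [ 0.  -0.   0.3] phi 8.14 tilt 0.13
tool shift mm [ 0.5 -0.4  3.1]
mach rel adj mm [-9.6 -0.5  3.1]
```

play_rows(plan=[[[0,0,1],[0,0,0],0],[[0,0,1],[0,0,0],0],[[0,0,0],[0,0,0],0]])

```text
t: 4.0
tcp_pos: [0.5907, 0.0003, 0.0819]
eef_rot: [-0.0, 0.655, 0.755, 0.0]
wrist_force: [0.7, -0.4, 0.8]
grip_width: -0.0
```

play_rows(plan=[[[0,0,1],[0,0,0],0],[[0,0,0],[0,0,0],0]])

```text
t: 4.2
tcp_pos: [0.5909, 0.0002, 0.0811]
eef_rot: [0.0, 0.655, 0.755, 0.0]
wrist_force: [-0.4, 0.3, 2.6]
grip_width: 0.001
```

play_rows(plan=[[[0,0,1],[0,0,0],0],[[0,0,0],[0,0,0],0]])

```text
t: 4.4
tcp_pos: [0.591, 0.0002, 0.0808]
eef_rot: [0.0, 0.655, 0.755, 0.0]
wrist_force: [-3.0, -0.8, 8.1]
grip_width: 0.006
```

play_rows(plan=[[[0,3,0.2],[0,0,0],0],[[0,4,0],[0,0,0],0],[[0,4,0],[0,0,0],0],[[0,4,0],[0,0,0],0],[[0,3,0],[0,0,0],0],[[0,0,0],[0,0,0],0]])

```text
t: 5.0
tcp_pos: [0.611, 0.0032, 0.0819]
eef_rot: [0.002, 0.655, 0.755, 0.002]
wrist_force: [-0.5, 0.6, 11.8]
grip_width: 0.001
```

```bash
python3 -c "
from h import *
delta(ADJ-.010*EX)
S=avg('side',2);big(S,320,130,110,90,6,'pics/s2.png')"
```

```text
t 5.0 pos [0.611  0.0032 0.0819] F [-0.5  0.6 11.8] phi 8.12 tilt 0.26
tool shift mm [  0.6 -19.8  -0.2]
mach rel adj mm [ 9.8 -0.6 -0.1]
```

View pics/s2.png

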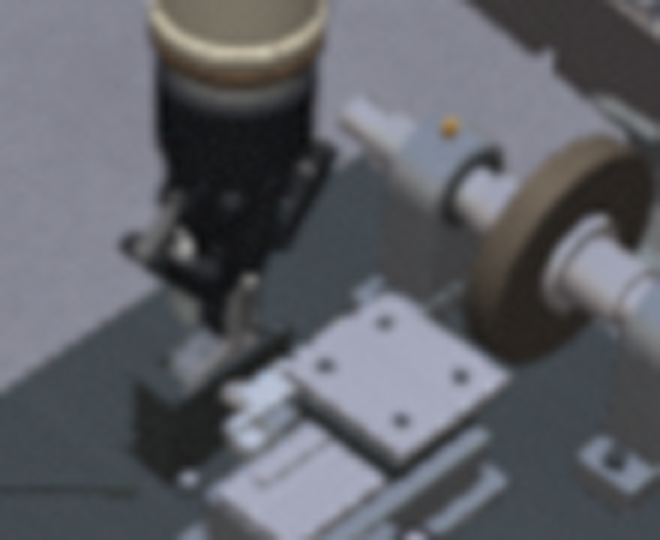

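play_rows(plan=[[[0,0,-8],[0,0,0],0],[[0,-20,0],[0,0,0],0],[[0,0,0],[0,0,0],0],[[0,0,6],[0,0,0],0],[[0,0,2],[0,0,0],0],[[0,0,0],[0,0,0],0]])

```text
t: 5.7
tcp_pos: [0.5892, -0.0001, 0.0802]
eef_rot: [-0.0, 0.655, 0.755, -0.0]
wrist_force: [-4.8, -0.7, 9.8]
grip_width: 0.002
```

```bash
cat >> h.py <<'E'
def disp(S0,S1,pix0):
    "track table hole points in side view from S0 to S1; return displacement along EX mm"
    g=[cv2.cvtColor(np.clip(c["frame"],0,255).astype(np.uint8),cv2.COLOR_BGR2GRAY) for c in(S0,S1)]
    p0=np.array(pix0,np.float32).reshape(-1,1,2)
    p1,st,err=cv2.calcOpticalFlowPyrLK(g[0],g[1],p0,None,winSize=(9,9),maxLevel=2)
    r=[]
    for a,b in zip(p0[:,0],p1[:,0]):
        d=onz(S1,*b,.1)-onz(S0,*a,.1); r.append((d@EX*1000,d@EY*1000))
    return np.round(r,2),err.ravel().round(1)
HS=[crop(u,v,320,130,6) for u,v in((376,330),(450,384),(391,428),(316,372))]
E
python3 -c "
from h import *
delta(ADJ-.010*EX)
S=avg('side',3);pickle.dump(S,open('s3.pkl','wb'))
r,e=disp(pickle.load(open('sidea.pkl','rb')),S,HS);print(r,e,r.mean(0))"
```

```text
t 5.7 pos [ 5.892e-01 -1.000e-04  8.020e-02] F [-4.8 -0.7  9.8] phi 8.1 tilt 0.01
tool shift mm [ 0.8  2.2 -1.8]
mach rel adj mm [-12.2  -0.8  -1.8]
[[ 6.74  1.76]
 [ 6.56  0.18]
 [ 6.45 -0.19]
 [ 6.14 -0.2 ]] [5.6 4.5 3.8 3.8] [6.4725 0.3875]
```

play_rows(plan=[[[0,3,0],[0,0,0],0],[[0,5,0],[0,0,0],0],[[0,5,0],[0,0,0],0],[[0,5,0],[0,0,0],0],[[0,3,0],[0,0,0],0],[[0,0,0],[0,0,0],0]])

```text
t: 6.45
tcp_pos: [0.6131, 0.0034, 0.0817]
eef_rot: [0.002, 0.655, 0.755, 0.002]
wrist_force: [0.4, 0.7, 12.2]
grip_width: 0.002
```

play_rows(plan=[[[0,0,-8],[0,0,0],0],[[0,-21,0],[0,0,0],0],[[0,0,0],[0,0,0],0],[[0,0,6],[0,0,0],0],[[0,0,2],[0,0,0],0],[[0,0,0],[0,0,0],0]])

```text
t: 7.05
tcp_pos: [0.5894, -0.0001, 0.0803]
eef_rot: [-0.0, 0.655, 0.755, 0.0]
wrist_force: [-4.2, 0.8, 9.9]
grip_width: 0.0
```

```bash
python3 -c "
from h import *
delta(ADJ-.010*EX)
S=avg('side',3);pickle.dump(S,open('s4.pkl','wb'))
r,e=disp(pickle.load(open('sidea.pkl','rb')),S,HS);print(r,e,r.mean(0))
r,e=disp(pickle.load(open('s3.pkl','rb')),S,HS+np.array([1.4,-1.3]));print(r,e,r.mean(0))"
```

```text
t 7.05 pos [ 5.894e-01 -1.000e-04  8.030e-02] F [-4.2  0.8  9.9] phi 8.11 tilt 0.0
tool shift mm [ 0.8  2.  -1.7]
mach rel adj mm [-12.   -0.7  -1.7]
[[14.04  1.  ]
 [14.06 -0.31]
 [14.48 -0.12]
 [14.2   0.07]] [5.9 4.7 3.2 4.1] [14.195  0.16 ]
[[ 6.43 -0.28]
 [ 7.45 -0.56]
 [ 7.95  0.04]
 [ 8.08  0.4 ]] [3.8 2.  1.4 2.1] [ 7.4775 -0.1   ]
```

play_rows(plan=[[[0,3,0],[0,0,0],0],[[0,4,0],[0,0,0],0],[[0,4,0],[0,0,0],0],[[0,4,0],[0,0,0],0],[[0,2,0],[0,0,0],0],[[0,0,0],[0,0,0],0]])

```text
t: 7.8
tcp_pos: [0.6091, 0.0029, 0.0819]
eef_rot: [0.002, 0.655, 0.755, 0.002]
wrist_force: [0.4, 0.8, 14.5]
grip_width: 0.0
```

play_rows(plan=[[[0,0,-10],[0,0,0],0],[[10,-15,-30],[0,0,0],0],[[40,-30,0],[0,0,0],0],[[40,-30,0],[0,0,0],0],[[45,-20,0],[0,0,0],0],[[0,0,0],[0,0,0],0]])

```text
t: 8.4
tcp_pos: [0.4881, 0.1298, 0.1192]
eef_rot: [-0.002, 0.651, 0.759, -0.0]
wrist_force: [0.5, 0.5, 0.1]
grip_width: 0.001
```

```bash
python3 -c "
from h import *
delta(ADJ-.010*EX)
S=avg('side',3);pickle.dump(S,open('s5.pkl','wb'))
r,e=disp(pickle.load(open('sidea.pkl','rb')),S,HS);print(r,e,r.mean(0))
T=avg('top',8);pickle.dump(T,open('t5.pkl','wb'))
big(T,300,138,50,50,12,'pics/t5.png')"
```

```text
t 8.4 pos [0.4881 0.1298 0.1192] F [0.5 0.5 0.1] phi 8.7 tilt 0.27
tool shift mm [-143.1   82.6   36.5]
mach rel adj mm [-93.7 142.2  37.2]
[[21.15 -0.23]
 [21.13 -0.03]
 [21.21 -0.33]
 [21.26  0.43]] [4.6 4.5 2.6 4.1] [21.1875 -0.04  ]
```

View pics/t5.png

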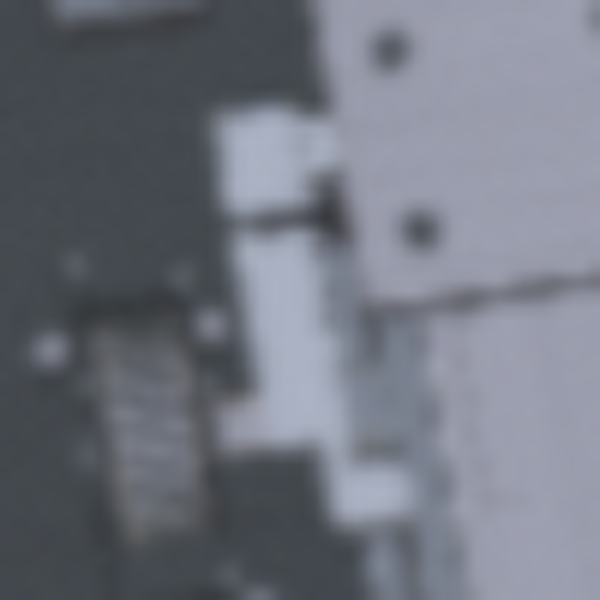

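```bash
cat > prof.py <<'E'
from h import *
from scipy.ndimage import map_coordinates
def prof(T,y0,s0,s1,z=.066,c=None,rng=15):
    # intensity along machine x (mm offset from mark centre c) averaged over machine y s0..s1 (mm)
    c=np.array([.6548,-.0232,.066]) if c is None else c
    g=T["frame"].mean(2); xs=np.arange(-rng,rng+.1,1.0); out=[]
    for x in xs:
        P=[c+(x+y0)*1e-3*EX+s*1e-3*EY+[0,0,z-.066] for s in np.arange(s0,s1+.1,1)]
        q=proj(T,P); out.append(map_coordinates(g,[q[:,1],q[:,0]],order=3).mean())
    return xs,np.array(out)
E
python3 - <<'E'
from prof import *
T0=pickle.load(open("topa.pkl","rb"));T5=pickle.load(open("t5.pkl","rb"))
for s in((4,7),(-1,2),(-3,0),(-6,-3),(-8,-6)):
    x,a=prof(T0,0,*s);_,b=prof(T5,0,*s);_,p=prof(T0,-24,*s)
    print(s);print("m0 ",a.astype(int));print("m5 ",b.astype(int));print("p0 ",p.astype(int))
E
```

```text
(4, 7)
m0  [171 172 173 174 176 178 179 178 175 171 165 157 144 131 123 125 136 150
 162 170 175 177 179 180 180 179 178 177 176 175 174]
m5  [169 169 170 171 173 174 174 172 167 160 150 139 127 117 113 119 132 147
 159 167 172 175 176 177 176 175 174 173 172 171 171]
p0  [173 173 173 172 172 171 171 171 171 171 170 169 166 161 156 153 153 157
 162 166 169 171 171 171 171 172 173 174 176 178 179]
(-1, 2)
m0  [183 184 184 184 184 184 184 183 181 177 170 157 141 126 119 122 133 147
 161 172 179 182 183 183 183 183 183 183 183 184 184]
m5  [180 180 180 180 179 178 176 171 164 153 138 122 107  98  99 110 126 144
 158 169 176 179 180 181 181 180 180 181 181 180 180]
p0  [184 184 184 185 184 184 184 183 183 182 178 172 162 147 132 124 125 134
 147 161 172 179 182 183 183 184 184 184 184 184 184]
(-3, 0)
m0  [183 183 184 184 184 183 183 182 180 176 167 154 138 125 119 122 131 146
 161 173 179 182 183 183 183 183 183 183 183 184 184]
m5  [180 180 180 180 179 178 176 172 165 156 142 124 107  97  98 109 126 143
 158 170 176 178 179 180 180 180 180 180 180 180 180]
p0  [184 184 185 185 185 184 
[... 205 characters left out ...]
178 179 180 181 182 182 182 181 181]
m5  [177 177 176 175 174 173 171 168 165 158 144 125 106  96  98 109 125 143
 158 168 172 174 175 176 177 178 178 179 178 177 177]
p0  [181 181 182 182 182 182 182 182 181 178 172 163 150 134 122 117 119 129
 143 158 170 177 180 180 180 180 179 178 177 177 176]
(-8, -6)
m0  [170 169 167 164 161 160 160 160 160 158 152 142 132 124 120 123 132 145
 156 163 165 166 167 169 172 175 177 178 177 175 175]
m5  [167 166 164 161 159 156 154 152 150 144 131 113  96  88  92 103 119 136
 150 157 159 161 164 167 170 173 174 174 173 172 171]
p0  [172 173 173 174 175 176 177 176 174 168 160 149 134 119 109 105 109 119
 134 150 160 166 169 170 170 169 167 164 161 160 160]
```

```bash
cat > an.py <<'E'
from prof import *
def moments(x,a,w=9):
    m=abs(x+0.5)<=w; base=np.r_[a[:5],a[-5:]].mean(); d=np.clip(base-a,0,None)*m/base; return d.sum(),(d*x).sum()/d.sum(),d.max()
def go(fn):
    T0=pickle.load(open("topa.pkl","rb"));T5=pickle.load(open(fn,"rb"))
    for s in((-1,2),(-3,0),(-5,-2)):
        x,a=prof(T0,0,*s);_,b=prof(T5,0,*s);_,p=prof(T0,-24,*s)
        A,B,P=moments(x,a),moments(x,b),moments(x,p)
        print(s,"mark",np.round(A,2),"now",np.round(B,2),"ptr0",np.round(P,2),"| width delta",round(3*(B[0]/A[0]-1),2),"centroid delta",round(2*(B[1]-A[1]),2),"ptr0-mark",round(P[1]-24-A[1],2))
E
python3 -c "
from an import *
go('t5.pkl')"
```

```text
(-1, 2) mark [ 2.2  -0.68  0.35] now [ 3.27 -1.73  0.45] ptr0 [2.08 0.46 0.33] | width delta 1.47 centroid delta -2.11 ptr0-mark -22.86
(-3, 0) mark [ 2.27 -0.79  0.35] now [ 3.23 -1.64  0.46] ptr0 [2.23 0.39 0.35] | width delta 1.28 centroid delta -1.69 ptr0-mark -22.82
(-5, -2) mark [ 2.31 -0.97  0.34] now [ 3.12 -1.55  0.46] ptr0 [2.23 0.25 0.35] | width delta 1.06 centroid delta -1.16 ptr0-mark -22.79
```

```bash
python3 - <<'E'
from prof import *
T0=pickle.load(open("topa.pkl","rb"));T5=pickle.load(open("t5.pkl","rb"))
S5=pickle.load(open("s5.pkl","rb"))
cen=np.array([.645,-.0807,.1])
big(T5,300,110,75,50,10,'pics/t5w.png');big(S5,375,140,75,60,10,'pics/s5w.png')
for T in(T0,T5):
  for s in((-5,5),(-25,-15),(15,25)):
    x,a=prof(T,40,*s,z=.1,c=cen+[0,0,-.034],rng=25); print(s,a.astype(int))
E
```

```text
(-5, 5) [165 165 166 166 167 167 167 167 166 166 166 165 165 164 164 164 164 165
 164 163 160 153 141 125 107  92  82  75  72  72  72  72  72  72  72  72
  71  72  72  72  72  72  71  70  70  68  65  61  56  50  46]
(-25, -15) [156 152 147 142 138 136 137 139 144 149 154 159 162 164 166 166 167 166
 165 163 160 152 140 124 107  92  82  76  73  72  73  72  72  72  72  72
  72  72  72  72  72  72  72  71  71  71  72  72  72  72  72]
(15, 25) [155 150 145 140 137 135 136 138 142 148 154 158 161 162 163 163 163 163
 162 160 156 149 138 123 106  92  82  76  73  73  73  73  72  72  72  72
  73  73  73  73  73  72  73  73  73  73  73  72  72  72  71]
(-5, 5) [162 162 162 162 162 161 161 161 161 161 161 160 161 161 162 162 162 162
 162 162 162 162 162 162 163 163 163 163 163 163 163 163 162 162 162 161
 161 161 161 161 159 156 150 140 127 111  94  77  63  52  46]
(-25, -15) [162 162 162 162 162 162 162 162 162 162 162 161 161 161 162 162 163 163
 162 161 158 155 150 144 138 133 130 130 133 139 145 152 157 160 162 163
 163 163 164 163 162 160 155 146 133 117 101  87  78  73  71]
(15, 25) [161 161 162 162 161 161 161 160 160 159 159 159 160 160 160 160 160 160
 160 159 157 154 151 146 142 138 136 136 138 141 146 150 154 157 158 159
 160 160 160 159 157 153 146 135 122 107  94  83  76  72  70]
```

View pics/t5w.png

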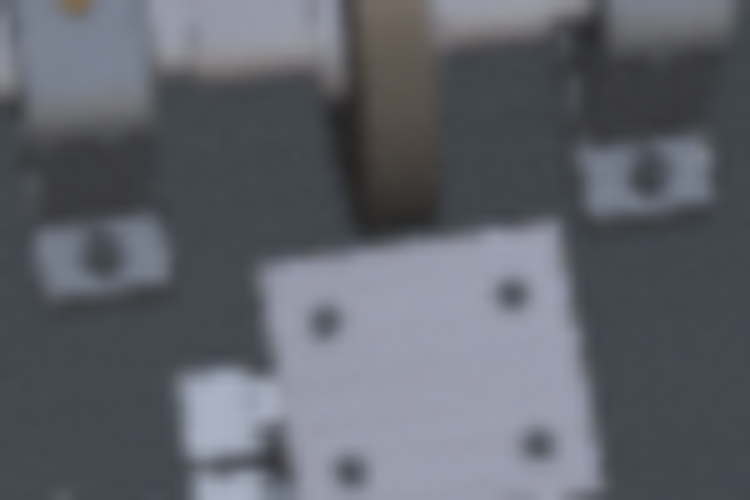

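View pics/s5w.png

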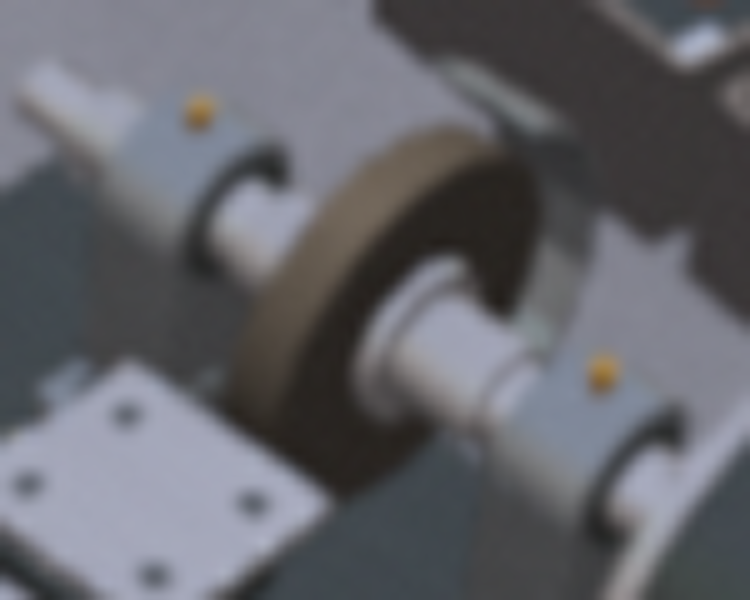

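```bash
python3 -c "
from h import *
delta(ADJ-.004*EX+[0,0,.037])"
```

```text
t 8.95 pos [0.4928 0.1218 0.1195] F [-0.3 -0.1 -0.4] phi 8.02 tilt 0.01
tool shift mm [-133.4   86.7    0.6]
mach rel adj mm [-90.3 133.6  37.5]
```

play_rows(plan=[[[-42,28,0],[0,0,0],0],[[-43,29,0],[0,0,0],0],[[-38,25,0],[0,0,0],0],[[-10,5,0],[0,0,0],0],[[0,0,15],[0,0,0],0],[[0,0,14],[0,0,0],0],[[0,0,0],[0,0,0],0],[[0,0,0],[0,0,0],0]])

```text
t: 9.75
tcp_pos: [0.594, 0.0069, 0.0894]
eef_rot: [-0.001, 0.654, 0.756, -0.001]
wrist_force: [0.4, 0.1, -0.7]
grip_width: 0.002
```

```bash
python3 -c "
from h import *
delta(ADJ-.004*EX)
S=avg('side',4);pickle.dump(S,open('s6.pkl','wb'))
r,e=disp(pickle.load(open('sidea.pkl','rb')),S,HS);print(r,e,r.mean(0))"
```

```text
t 9.75 pos [0.594  0.0069 0.0894] F [ 0.4  0.1 -0.7] phi 8.26 tilt 0.18
tool shift mm [-5.5  2.5  7.4]
mach rel adj mm [-6.4  5.5  7.4]
[[21.22 -0.1 ]
 [21.19 -0.1 ]
 [21.2  -0.4 ]
 [21.16  0.44]] [5.4 5.  3.2 4.9] [21.1925 -0.04  ]
```

play_rows(plan=[[[-3,1,3],[0,0,0],0],[[0,0,2],[0,0,0],0],[[0,0,1],[0,0,0],0],[[0,0,0],[0,0,0],0],[[0,0,0],[0,0,0],0]])

```text
t: 10.45
tcp_pos: [0.5972, 0.0021, 0.0846]
eef_rot: [-0.0, 0.655, 0.755, -0.0]
wrist_force: [1.4, 0.2, -0.5]
grip_width: 0.003
```

```bash
python3 -c "
from h import *
delta(ADJ-.004*EX)"
```

```text
t 10.45 pos [0.5972 0.0021 0.0846] F [ 1.4  0.2 -0.5] phi 8.1 tilt 0.01
tool shift mm [-0.3  0.1  2.6]
mach rel adj mm [-4.1  0.3  2.6]
```

play_rows(plan=[[[0,0,2],[0,0,0],0],[[0,0,1],[0,0,0],0],[[0,0,0.5],[0,0,0],0],[[0,0,0],[0,0,0],0]])

```text
t: 10.85
tcp_pos: [0.5976, 0.0021, 0.082]
eef_rot: [0.0, 0.655, 0.755, 0.0]
wrist_force: [-1.3, 0.9, 6.7]
grip_width: -0.0
```

Pressed at ~7 N. Roll 5 mm first, then check.

play_rows(plan=[[[0,1,0.3],[0,0,0],0],[[0,2,0],[0,0,0],0],[[0,2,0],[0,0,0],0],[[0,0,0],[0,0,0],0],[[0,0,0],[0,0,0],0]])

```text
t: 11.35
tcp_pos: [0.6031, 0.0029, 0.082]
eef_rot: [0.001, 0.655, 0.755, 0.001]
wrist_force: [-0.8, 0.3, 5.8]
grip_width: -0.002
```

```bash
python3 -c "
from h import *
delta(ADJ-.004*EX)
S=avg('side',4);pickle.dump(S,open('s7.pkl','wb'))
r,e=disp(pickle.load(open('sidea.pkl','rb')),S,HS);print(r,e,r.mean(0))
g=lambda c:c
r,e=disp(pickle.load(open('s6.pkl','rb')),S,[crop(u,v,375,140,10) for u,v in((127,413),(252,503),(153,577),(27,485))]);print(r,e,r.mean(0))"
```

```text
t 11.35 pos [0.6031 0.0029 0.082 ] F [-0.8  0.3  5.8] phi 8.11 tilt 0.11
tool shift mm [-0.3 -6.   0. ]
mach rel adj mm [2.  0.3 0. ]
[[22.9  -0.27]
 [23.1   0.05]
 [23.08 -0.3 ]
 [22.98  0.58]] [5.  5.4 4.3 4.7] [2.3015e+01 1.5000e-02]
[[ 1.43 -0.14]
 [ 1.87  0.08]
 [ 1.86  0.08]
 [ 1.9   0.16]] [1.7 1.5 1.8 1.7] [1.765 0.045]
```

play_rows(plan=[[[0,1.5,0],[0,0,0],0],[[0,0,0],[0,0,0],0],[[0,0,-10],[0,0,0],0],[[0,0,-25],[0,0,0],0],[[40,-30,0],[0,0,0],0],[[40,-30,0],[0,0,0],0],[[45,-25,0],[0,0,0],0],[[0,0,0],[0,0,0],0]])

```text
t: 12.35
tcp_pos: [0.4978, 0.1205, 0.1159]
eef_rot: [-0.002, 0.652, 0.759, -0.0]
wrist_force: [0.9, 0.3, -0.9]
grip_width: 0.004
```

```bash
python3 - <<'E'
from an import *
S=avg('side',4);pickle.dump(S,open('s8.pkl','wb'))
r,e=disp(pickle.load(open('sidea.pkl','rb')),S,HS);print(r,e,r.mean(0))
T=avg('top',8);pickle.dump(T,open('t8.pkl','wb'))
big(T,300,138,50,50,12,'pics/t8.png')
go('t8.pkl')
T0=pickle.load(open("topa.pkl","rb"));cen=np.array([.645,-.0807,.1])
for t in(T0,T):
  for s in((-25,-15),(15,25)):
    x,a=prof(t,40,*s,z=.1,c=cen+[0,0,-.034],rng=30); k=np.where((a[:-1]>117)&(a[1:]<=117))[0][-1]; print(x[k]+(a[k]-117)/(a[k]-a[k+1]))
x,a=prof(T,40,-5,5,z=.1,c=cen+[0,0,-.034],rng=40);print(a.astype(int))
E
```

```text
[[23.37 -0.12]
 [23.19  0.03]
 [23.5  -0.24]
 [23.7   0.58]] [4.5 4.7 3.4 3.1] [23.44    0.0625]
(-1, 2) mark [ 2.2  -0.68  0.35] now [ 2.73 -0.42  0.41] ptr0 [2.08 0.46 0.33] | width delta 0.73 centroid delta 0.51 ptr0-mark -22.86
(-3, 0) mark [ 2.27 -0.79  0.35] now [ 2.77 -0.53  0.41] ptr0 [2.23 0.39 0.35] | width delta 0.66 centroid delta 0.54 ptr0-mark -22.82
(-5, -2) mark [ 2.31 -0.97  0.34] now [ 2.88 -0.53  0.41] ptr0 [2.23 0.25 0.35] | width delta 0.74 centroid delta 0.88 ptr0-mark -22.79
-1.5706631703783496
-1.604774509307027
22.094897212571144
21.96064459186073
[163 162 162 161 161 161 161 162 162 163 163 162 162 161 161 161 161 162
 162 162 162 161 161 161 161 161 161 160 160 160 161 161 161 162 162 162
 161 161 161 162 162 163 163 163 163 163 163 163 163 162 162 162 161 161
 161 161 161 160 157 152 142 129 111  91  72  58  49  44  44  45  47  50
  51  53  54  56  58  59  60  61  63]
```

View pics/t8.png

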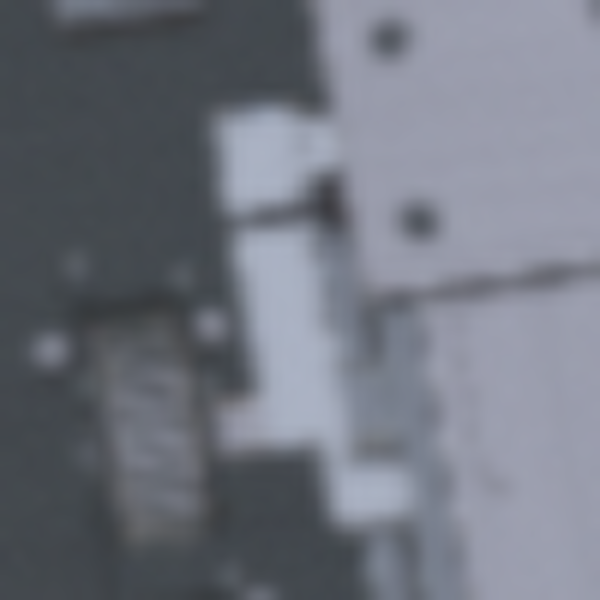

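```bash
python3 - <<'E'
from h import *
T=pickle.load(open("t8.pkl","rb"));S=pickle.load(open("s8.pkl","rb"))
big(T,345,150,50,60,10,'pics/tl.png');big(S,365,200,50,45,12,'pics/sl.png')
E
```

```text
(no output)
```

View pics/tl.png

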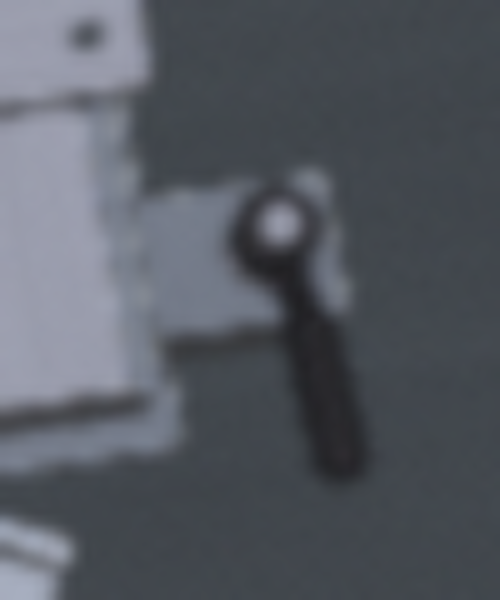

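View pics/sl.png

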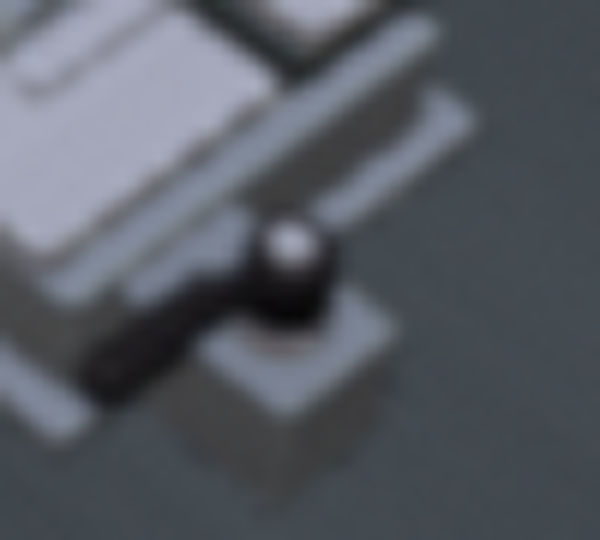

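```bash
python3 - <<'E'
from h import *
T=pickle.load(open("t8.pkl","rb"));S=pickle.load(open("s8.pkl","rb"))
def tri(a,b):
    o1,d1=ray(T,*crop(*a,345,150,10));o2,d2=ray(S,*crop(*b,365,200,12))
    A=np.c_[d1,-d2];s=np.linalg.lstsq(A,o2-o1,rcond=None)[0];p,q=o1+s[0]*d1,o2+s[1]*d2;print((p-q).round(4));return (p+q)/2
P=tri((279,225),(293,245));E=tri((341,460),(110,381));print(P,E)
d=onz(T,*crop(341,462,345,150,10),.088)-P;print("end@88",onz(T,*crop(341,462,345,150,10),.088),np.hypot(*d[:2]),"ang",np.degrees(np.arctan2(-d@EY,-d@EX)))
d=EX*-.055+EY*.020+P;print("start",d[:2]); delta([d[0],d[1],.2])
E
```

```text
[ 0.0028 -0.0013  0.0009]
[ 0.0016 -0.0007  0.0004]
[ 0.60286984 -0.15633021  0.07832842] [ 0.53792371 -0.16969441  0.08676045]
end@88 [ 0.53797828 -0.16987161  0.088     ] 0.06628939683835157 ang 3.5871766737164443
start [ 0.54557957 -0.14437927]
t 12.95 pos [0.503  0.113  0.1157] F [-1.   0.5 -0.8] phi 8.05 tilt 0.01
tool shift mm [-260.9    6.2  -84.3]
mach rel adj mm [-81.5 123.5  33.7]
```

play_rows(plan=[[[-10,0,-35],[0,0,0],0],[[-45,0,-25],[0,0,0],0],[[-48,0,0],[0,0,0],0],[[-48,1,0],[0,0,0],0],[[-48,1,0],[0,0,0],0],[[-40,0,0],[0,0,0],0],[[-19,0,0],[0,0,0],0],[[0,0,0],[0,0,0],0]])

```text
t: 13.75
tcp_pos: [0.5406, -0.1451, 0.1751]
eef_rot: [0.001, 0.658, 0.753, -0.001]
wrist_force: [-0.6, 0.2, 0.4]
grip_width: 0.0
```

play_rows(plan=[[[0,0,20],[0,0,0],0],[[0,0,15],[0,0,0],0],[[0,0,5],[0,0,0],0],[[0,0,0],[0,0,0],0]])

```text
t: 14.15
tcp_pos: [0.5403, -0.139, 0.1343]
eef_rot: [-0.001, 0.655, 0.756, -0.0]
wrist_force: [0.6, -0.0, 1.1]
grip_width: -0.001
```

```bash
python3 - <<'E'
from h import *
delta([.542,-.142,.075])
S=avg('side',2);big(S,345,140,110,100,7,'pics/s9.png')
E
```

```text
t 14.15 pos [ 0.5403 -0.139   0.1343] F [ 0.6 -0.   1.1] phi 8.18 tilt 0.13
tool shift mm [-3.3  1.4 59.3]
mach rel adj mm [ -80.5 -131.2   52.3]
```

View pics/s9.png

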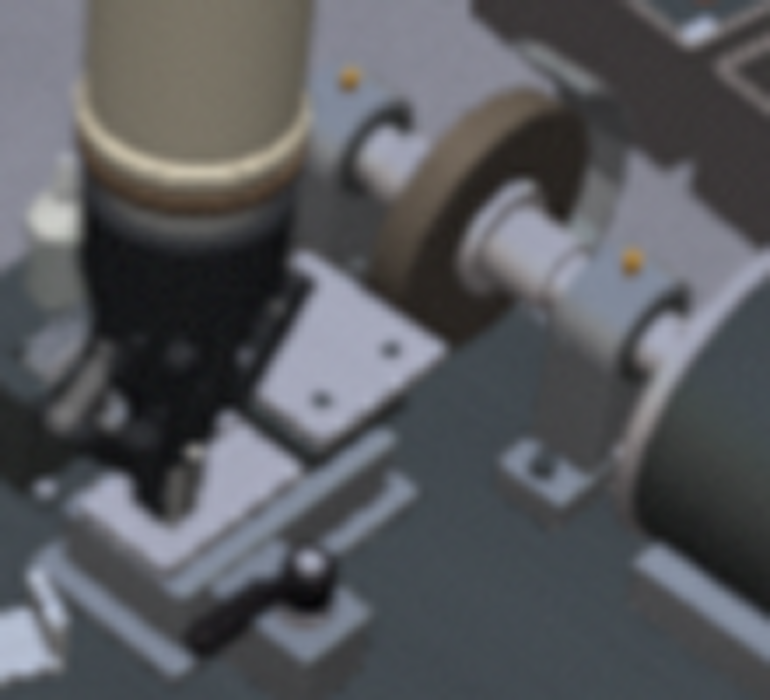

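```bash
python3 - <<'E'
from h import *
T=pickle.load(open("t8.pkl","rb"));S=pickle.load(open("s8.pkl","rb"))
def tri(a,b):
    o1,d1=ray(T,*a);o2,d2=ray(S,*b)
    A=np.c_[d1,-d2];s=np.linalg.lstsq(A,o2-o1,rcond=None)[0];p,q=o1+s[0]*d1,o2+s[1]*d2;return ((p+q)/2).round(4),(p-q).round(4)
for a in((158,375),(150,395),(180,440)):
  for b in((175,590),(185,670)):
    print(a,b,tri(crop(*a,345,150,10),crop(*b,345,140,7)))
c=np.array([.542,-.142,.075])
for sx in(-1,1):
  for sy in(-1,1):
    X=c+sx*.0145*EX+sy*.011*EY; print(X.round(4),((proj(S,X)[0]-[345,140])*7).round(0),((proj(T,X)[0]-[345,150])*10).round(0))
E
```

```text
(158, 375) (175, 590) (array([ 0.5642, -0.1241,  0.0573]), array([ 0.0077, -0.0034,  0.002 ]))
(158, 375) (185, 670) (array([ 0.5725, -0.1286,  0.0062]), array([ 0.0128, -0.0055,  0.0034]))
(150, 395) (175, 590) (array([ 0.5615, -0.1231,  0.0568]), array([ 0.0025, -0.0011,  0.0006]))
(150, 395) (185, 670) (array([ 0.5698, -0.1275,  0.0055]), array([ 0.0074, -0.0032,  0.0019]))
(180, 440) (175, 590) (array([ 0.55  , -0.131 ,  0.0705]), array([-0.0045,  0.0021, -0.0011]))
(180, 440) (185, 670) (array([ 0.5577, -0.1356,  0.0204]), array([-0.,  0., -0.]))
[ 0.5292 -0.155   0.075 ] [161. 643.] [274. 500.]
[ 0.5261 -0.1332  0.075 ] [121. 611.] [192. 512.]
[ 0.5579 -0.1508  0.075 ] [213. 604.] [255. 394.]
[ 0.5548 -0.129   0.075 ] [173. 573.] [174. 406.]
```

play_rows(plan=[[[-1,1,20],[0,0,0],0],[[0,0,20],[0,0,0],0],[[0,0,14],[0,0,0],0],[[0,0,4],[0,0,0],0],[[0,0,0],[0,0,0],0]])

```text
t: 14.75
tcp_pos: [0.5419, -0.141, 0.077]
eef_rot: [-0.0, 0.655, 0.755, -0.0]
wrist_force: [-0.7, -1.0, 0.2]
grip_width: 0.005
```

```bash
python3 - <<'E'
from h import *
delta([.542,-.142,.075])
S=avg('side',2);big(S,345,140,110,100,7,'pics/s10.png')
E
```

```text
t 14.75 pos [ 0.5419 -0.141   0.077 ] F [-0.7 -1.   0.2] phi 8.11 tilt 0.04
tool shift mm [-1.  -0.1  2. ]
mach rel adj mm [ -79.1 -133.5   -5. ]
```

View pics/s10.png

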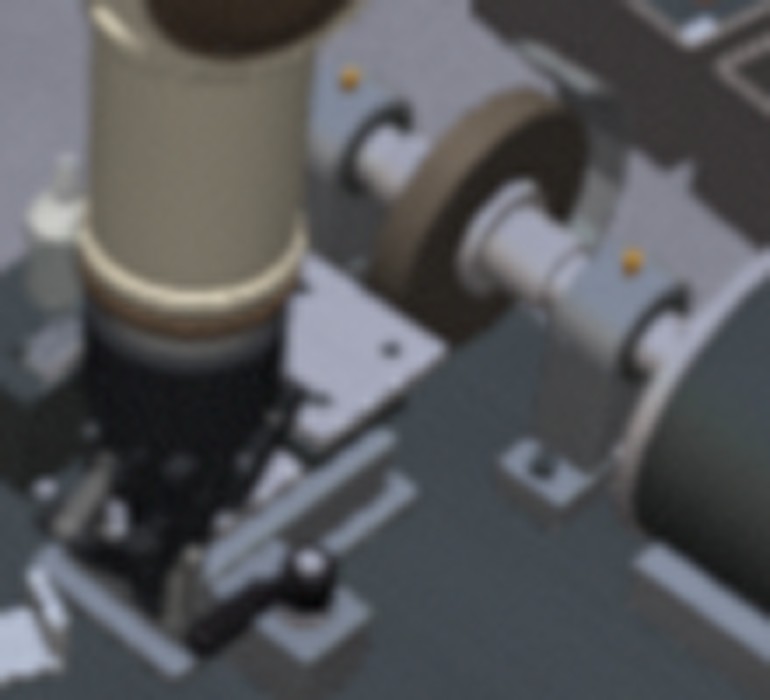

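```bash
python3 - <<'E'
from h import *
P=np.array([.602,-.1556]);o,p,R=tool();d=p[:2]-P
cur=np.array([d@EX[:2],d@EY[:2]])*1000;print(cur)
for th in (.06,.2,.35,.5,.65,.8,.95,1.1,1.2,1.3,1.36):
    n=np.array([-np.sin(th),np.cos(th)]);sup=14.5*abs(n[0])+11*abs(n[1])+7.5
    c=54*np.array([-np.cos(th),-np.sin(th)])+sup*n
    print(th,c.round(1),"tool x,y",(c-cur)[::-1].round(1));cur=c
E
```

```text
[-56.61409598  22.62096074]
0.06 [-55.1  16.1] tool x,y [-6.5  1.6]
0.2 [-57.1  10. ] tool x,y [-6.1 -2.1]
0.35 [-58.5   2.9] tool x,y [-7.1 -1.4]
0.5 [-58.9  -4.7] tool x,y [-7.6 -0.4]
0.65 [-58.1 -12.8] tool x,y [-8.   0.8]
0.8 [-56.  -20.9] tool x,y [-8.2  2.2]
0.95 [-52.3 -29. ] tool x,y [-8.1  3.7]
1.1 [-47.1 -36.6] tool x,y [-7.6  5.2]
1.2 [-42.9 -41.3] tool x,y [-4.7  4.3]
1.3 [-38.  -45.5] tool x,y [-4.2  4.9]
1.36 [-34.7 -47.8] tool x,y [-2.3  3.2]
```

play_rows(plan=[[[-4,0,0],[0,0,0],0],[[-3,0,0],[0,0,0],0],[[-6,-2,0],[0,0,0],0],[[-7,-1.5,0],[0,0,0],0],[[-7.5,-0.5,0],[0,0,0],0],[[-8,1,0],[0,0,0],0],[[0,0,0],[0,0,0],0]])

```text
t: 15.55
tcp_pos: [0.5439, -0.1788, 0.0771]
eef_rot: [0.0, 0.656, 0.755, -0.0]
wrist_force: [-1.1, -0.1, 0.6]
grip_width: -0.004
```

```bash
python3 - <<'E'
from h import *
delta([.542,-.142,.075])
S=avg('side',2);big(S,345,140,110,100,7,'pics/s11.png')
E
```

```text
t 15.55 pos [ 0.5439 -0.1788  0.0771] F [-1.1 -0.1  0.6] phi 7.99 tilt 0.06
tool shift mm [36.7  3.2  2.1]
mach rel adj mm [ -82.5 -171.2   -4.9]
```

View pics/s11.png

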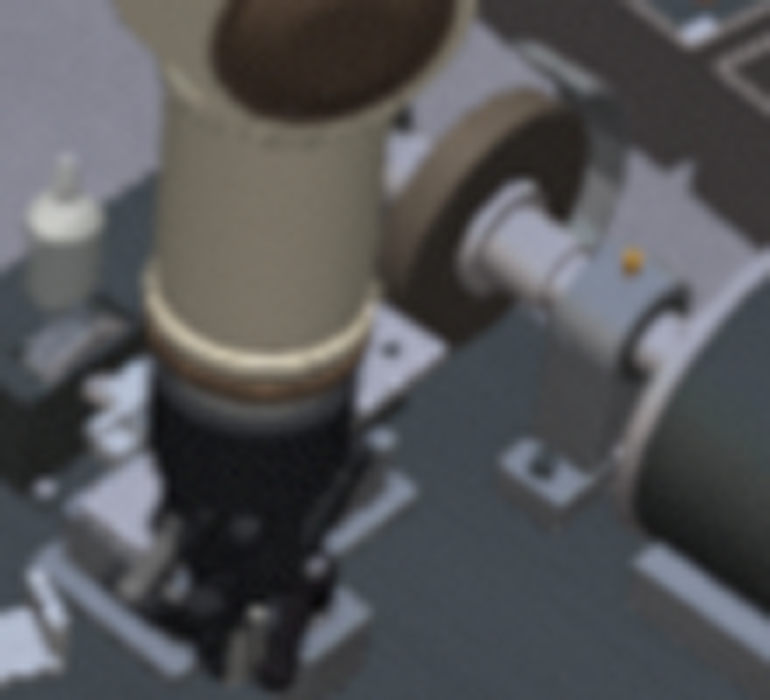

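play_rows(plan=[[[-7,4,0],[0,0,0],0],[[-8,4,0],[0,0,0],0],[[-7.5,5,0],[0,0,0],0],[[-5,4.5,0],[0,0,0],0],[[-4,5,0],[0,0,0],0],[[0,0,0],[0,0,0],0],[[0,0,0],[0,0,0],0]])

```text
t: 16.35
tcp_pos: [0.5715, -0.2056, 0.0773]
eef_rot: [0.001, 0.656, 0.755, -0.0]
wrist_force: [-0.5, -1.1, 0.5]
grip_width: -0.001
```

```bash
python3 - <<'E'
from h import *
delta([.542,-.142,.075])
S=avg('side',2);big(S,345,140,110,100,7,'pics/s12.png')
T=avg('top',2);big(T,300,130,110,90,7,'pics/t12.png')
E
```

```text
t 16.35 pos [ 0.5715 -0.2056  0.0773] F [-0.5 -1.1  0.5] phi 8.08 tilt 0.1
tool shift mm [ 67.1 -20.2   2.2]
mach rel adj mm [ -59.1 -201.7   -4.7]
```

View pics/s12.png

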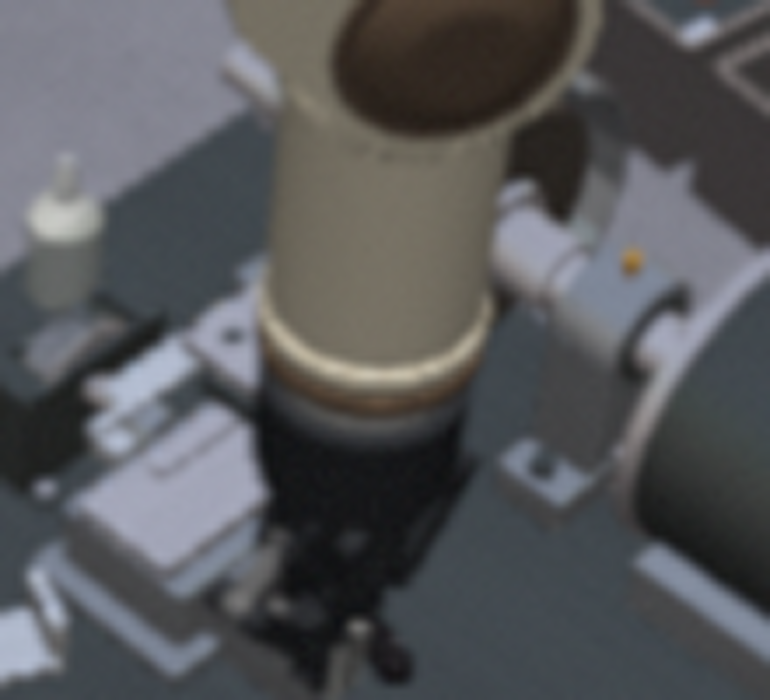

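play_rows(plan=[[[-2,3,0],[0,0,0],0],[[0,2,0],[0,0,0],0],[[0,0,0],[0,0,0],0],[[0,0,0],[0,0,0],0]])

```text
t: 16.95
tcp_pos: [0.5752, -0.206, 0.0769]
eef_rot: [-0.001, 0.655, 0.755, -0.0]
wrist_force: [-4.7, -0.1, 2.4]
grip_width: -0.006
```

play_rows(plan=[[[0,1.5,0],[0,0,0],0],[[0,0,0],[0,0,0],0],[[0,0,0],[0,0,0],0]])

```text
t: 17.25
tcp_pos: [0.5755, -0.2061, 0.0768]
eef_rot: [-0.002, 0.656, 0.755, -0.001]
wrist_force: [-8.3, 0.0, 5.5]
grip_width: -0.002
```

play_rows(plan=[[[0,-5,0],[0,0,0],0],[[0,-15,0],[0,0,0],0],[[0,-10,-20],[0,0,0],0],[[0,-20,-45],[0,0,0],0],[[0,-45,-45],[0,0,0],0],[[0,-45,0],[0,0,0],0],[[-40,-30,0],[0,0,0],0],[[0,0,0],[0,0,0],0]])

```text
t: 18.05
tcp_pos: [0.4212, -0.2744, 0.1789]
eef_rot: [0.002, 0.659, 0.752, -0.001]
wrist_force: [-0.1, 0.0, -0.3]
grip_width: 0.005
```

```bash
python3 - <<'E'
from an import *
delta([.542,-.142,.075])
S=avg('side',4);pickle.dump(S,open('s13.pkl','wb'));big(S,345,140,110,100,7,'pics/s13.png')
T=avg('top',6);pickle.dump(T,open('t13.pkl','wb'));big(T,300,130,110,90,7,'pics/t13.png')
r,e=disp(pickle.load(open('sidea.pkl','rb')),S,HS);print(r.mean(0)); go('t13.pkl')
E
```

```text
t 18.05 pos [ 0.4212 -0.2744  0.1789] F [-0.1  0.  -0.3] phi 7.59 tilt 0.3
tool shift mm [115.8 137.1 103.6]
mach rel adj mm [-217.7 -248.3   96.9]
[ 54.7325 -28.6   ]
(-1, 2) mark [ 2.2  -0.68  0.35] now [ 2.73 -0.46  0.42] ptr0 [2.08 0.46 0.33] | width delta 0.72 centroid delta 0.44 ptr0-mark -22.86
(-3, 0) mark [ 2.27 -0.79  0.35] now [ 2.79 -0.5   0.42] ptr0 [2.23 0.39 0.35] | width delta 0.69 centroid delta 0.58 ptr0-mark -22.82
(-5, -2) mark [ 2.31 -0.97  0.34] now [ 2.92 -0.47  0.42] ptr0 [2.23 0.25 0.35] | width delta 0.8 centroid delta 0.99 ptr0-mark -22.79
```

View pics/t13.png

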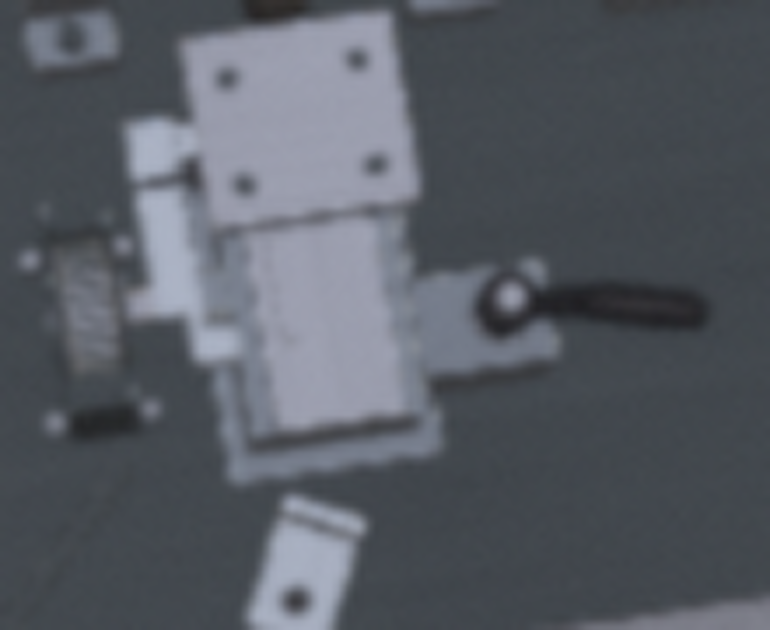

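View pics/s13.png

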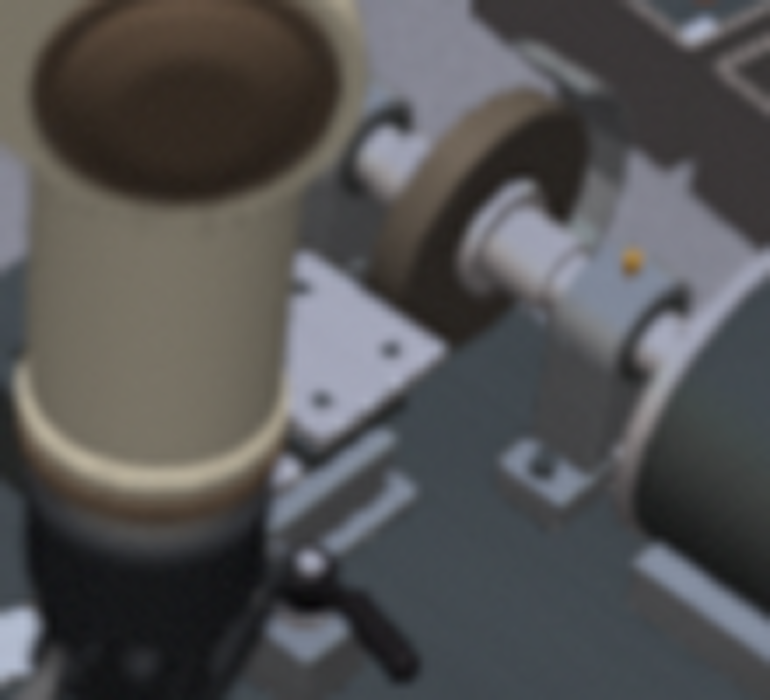

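```bash
python3 - <<'E'
from h import *
T=pickle.load(open("t13.pkl","rb"));S=pickle.load(open("s13.pkl","rb"))
e=onz(T,*crop(695,308,300,130,7),.088);print(e,onz(S,*crop(402,665,345,140,7),.088))
for P in((.5996,-.1546),(.602,-.1556),(.6029,-.1563)):
  d=e[:2]-P; print(np.hypot(*d),np.arctan2(-d@EY[:2],-d@EX[:2]))
E
```

```text
[ 0.5972881  -0.22541848  0.088     ] [ 0.59199304 -0.22243089  0.088     ]
0.07085620769797023 1.3950455409527327
0.06997729851443098 1.3602937048778758
0.06934592883681108 1.346664629252021
```

```bash
python3 - <<'E'
from h import *
o=sensors.get_obs();print(o["t"],o["dq"].round(3),o["wrist_force"].round(1))
print(bot.job_done())
E
```

```text
18.55 [ 0.005 -0.001  0.006  0.002  0.     0.     0.   ] [ 0.  -0.1 -0.8]
the job is handed in; nothing more can be done
None
```

I set the gap with the adjuster, pushed the clamp lever to its stop, and handed the job in at 18.6 s of the 58 s allowed. No verdict was reported.

**Adjuster:** I rolled it with the shut fingertips in three long strokes and one short one, pressing with about 6 to 15 N. The rest moved about 23.5 mm.

**Pointer:** After clamping, the top camera put it 0.4 to 1.0 mm past the mark. I aimed for that reading because the pointer stands above the gauge plate, by about 3 to 4 mm by my estimate, which makes it look too far forward. I put the true offset at about 0, give or take 0.6 mm. The estimated gap to the abrasive wheel is about 4.4 mm, against 4 mm on the mark. The reading did not change when the lever was clamped.

**Lever:** I pushed it until the force rose to about 8 N with no further motion. The pictures then gave 1.35 to 1.40 rad, slightly over the 1.3 rad stop. I take that as measurement error, since the handle also measured about 70 mm long instead of 66.

**Checks that failed or disagreed:**
- **Side camera:** its final tracking of the rest was unusable (54.7 mm) because the arm was in the way, so the last pointer check rests on the top camera alone.
- **Wheel gap:** an earlier estimate made by eye put the starting gap at 29.5 mm rather than 27.9 mm. That would leave about 6 mm instead of 4.4 mm. I trusted the measured edge and the pointer reading instead.
- **Loose things:** I only checked that the bracket on the base plate had not moved. The arm did not come near the others at low height, but I did not measure them again.

At hand-in the arm was clear of everything, with no more than 1 N on the wrist.

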